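Tamp the brass blanks level in their bin

ROBOT

A 6-joint arm with a two-finger parallel gripper is mounted at the origin on the work surface; the furniture and walls round the work are solid. World frame = base frame: x ahead of the robot, y to its left, z up, the work surface at z = 0. Lengths are in m, angles in rad, forces in N, time in s.
With the tool pointing down it reaches from about 0.275 to 0.825 m from the base axis. Payload 5.2 kg.
Tool frame: the origin (TCP) lies where the fingers leave the gripper's body, on its centre line; the fingertips stand 84 mm ahead of it and the grasp point (between the pads) lies 65 mm ahead of it; z points along the fingers, y is the line along which they close (so a half turn about z gives the same grasp; the last joint's range is limited). The gripper opens to 93 mm and grips with 3 to 60 N. Pads are 15 mm wide; open, the fingers measure 128 mm over their backs; the gripper's body (75 mm by 188 mm) begins 65 mm behind the grasp point.
Start: joints at [0.985, 0.259, 1.535, -0, 1.348, -0.203], TCP at [0.205, 0.51, 0.303] pointing down, gripper open.
Joint ranges: [-3.14, 3.14], [-0.91, 2.08], [0.19, 2.58], [-1.22, 4.36], [0.22, 2.71], [-3.12, 3.12]. Speed limits (rad/s): [2.57, 2.57, 3.14, 3.14, 3.14, 3.14].

INTERFACE

Orientations are given as a unit quaternion [x, y, z, w].
In Python, from station import r, vision, close_job gives the robot as it stands.
- The arm moves only by the tool servo_tool, never from a script. Its argument "targets" is a list of rows, each a list of 5 numbers: the shift along the tool's x, y, z in cm, then the turn about the tool's z in degrees, then the opening, from -1 (shut) to 1 (fully open). In form: [[dx, dy, dz, roll, fingers], ...]. A call has exactly 10 rows; each row shifts and turns the commanded pose from where the row before left it, along the tool's axes as they then stand; what a row does not reach is not made up. A row lasts 1/12 s, in which the tool goes at most 41.7 mm and 7.16 degrees, less where a joint would pass 70% of its speed; a pose out of reach is approached as far as the arm can. A call is refused whole if a number of a shift passes 4.17 or a number of a turn 7.16, either way. A call with a gripper value outside its range is refused whole. The fingers move at their own pace and stop on an object; the grip force is fixed at half the most. Time passes only in rows, so rows that do not move let the fingers close, or fill a call up. It gives the time, the measured TCP pose, the force, the opening and the grip force at its end, in the units of the state.
- r.state(): the state, without advancing time (a new reading comes with each control period).
- vision.camera(name): name is "side" or "top"; returns the picture (420x560x3 uint8, red, green, blue); there is no depth.
- vision.calibration(name): a dict with "fx", "fy", "cx", "cy" (pixels), "dist" ([k1, k2, p1, p2, k3] as OpenCV has them; the pictures are not rectified), "xyz" and "orientation" of the camera in the world. Camera axes: x right, y down, z forward; pixel columns grow to the right and rows downward; lengths in m; the calibration is good to about 2 mm. A picture is of the moment at which its call begins. calibration takes no time and is no camera call.
- close_job(): hands the job in; it is judged then, once.
The state is a dict: "clock": time; "q": joint angles; "dq": joint speeds; "joint_efforts": joint torques, N m; "tcp_pos": TCP position; "orientation": TCP orientation; "wrist_force": force on the tool from outside, world axes, zero at the start; "torque": the same for the moment, N m; "grip_width": finger opening in m; "gripper_force": force on a finger pad.
Only numpy, scipy, OpenCV 4.12 (cv2) and the standard library are available. Lean on these libraries where they do the work, as an engineer would, in place of code of your own. Each camera call takes 0.05 s, during which the arm holds its last target. There are 200 camera calls.

TASK

One brass blank rides up in each of the grey bin's two cells, so another bin will not stack on it. Lift the tamper out of its sloping rest, stand it upright on its foot on the bench and let go, then take hold of it afresh and with its flat foot press down both cells until all six blanks lie flat on the bin floor; finally stand the tamper upright on the bench again and let go. Touch the blanks with the tamper only, press steadily rather than hammering, and leave the register, the strainer and the tape roll where they are.

Things in the scene. Friction and masses are not known exactly. Their poses are not given: they have to be found in the camera images.
- bin: fixed grey bin, 119 (x) x 95 (y) x 52 (z) mm outside; origin at the centre of its underside. Walls and divider 5 mm, floor 6 mm. Two cells side by side, centred at y = +22.5 and -22.5 mm, each 109 mm long (x) and 40 mm wide, with three blanks in a row along x (7 mm to spare when all lie flat). Flat blanks have their tops 40 mm above the bench, 12 mm below the rim.
- rest: fixed blue sloping tool rest, base 120 x 70 mm, about 80 mm high; origin at the centre of its underside. It holds the tamper leaning 40 degrees from upright, stem top towards the rest's +x (away from the robot). The foot sits between low cheeks; a pad bears the stem 48 to 60 mm from the foot's underside, above that the stem is free. The tamper lifts out straight up.
- tamper: loose flat tamper, about 0.3 kg: steel foot 60 (x) x 30 (y) x 12 (z) mm, square wooden stem 22 x 22 mm, red end 150 mm above the foot's underside. Origin at the centre of the foot's underside, z up the stem, x along the foot. In the rest its y axis is level. Stands by itself on its foot.
- blank_3: octagonal brass blank, 34 mm across flats, 36 mm long, 0.1 kg, slippery; origin at its centre, y axis along the bar, across the cell. Starts riding up, wedged on the shoulders of the cell's two low blanks, about 23 mm too high, top about 63 mm above the bench. A straight press down of 2 to 15 N spreads them and lets it sink between. In the cell at bin y = +22.5 mm.
- blank_6: octagonal brass blank, 34 mm across flats, 36 mm long, 0.1 kg, slippery; origin at its centre, y axis along the bar, across the cell. Starts riding up, wedged on the shoulders of the cell's two low blanks, about 23 mm too high, top about 63 mm above the bench. A straight press down of 2 to 15 N spreads them and lets it sink between. In the cell at bin y = -22.5 mm.
- blank_1: octagonal brass blank, 34 mm across flats, 36 mm long, 0.1 kg, slippery; origin at its centre, y axis along the bar, across the cell. Starts flat on the bin floor (centre 23 mm above the bench); slides along the cell when the riding blank is pressed in beside it. In the cell at bin y = +22.5 mm.
- blank_2: octagonal brass blank, 34 mm across flats, 36 mm long, 0.1 kg, slippery; origin at its centre, y axis along the bar, across the cell. Starts flat on the bin floor (centre 23 mm above the bench); slides along the cell when the riding blank is pressed in beside it. In the cell at bin y = +22.5 mm.
- blank_4: octagonal brass blank, 34 mm across flats, 36 mm long, 0.1 kg, slippery; origin at its centre, y axis along the bar, across the cell. Starts flat on the bin floor (centre 23 mm above the bench); slides along the cell when the riding blank is pressed in beside it. In the cell at bin y = -22.5 mm.
- blank_5: octagonal brass blank, 34 mm across flats, 36 mm long, 0.1 kg, slippery; origin at its centre, y axis along the bar, across the cell. Starts flat on the bin floor (centre 23 mm above the bench); slides along the cell when the riding blank is pressed in beside it. In the cell at bin y = -22.5 mm.
- register_0: black meter register, 67 mm wide, 48 mm high, bystander; origin at its underside
- strainer_0: white slotted strainer, 32 mm wide, 38 mm high, bystander; origin at its underside
- tape_0: roll of dark tape lying flat, 58 mm wide, 19 mm high, bystander; origin at its underside
There are look-alikes about, which are no part of the job. What is shaped like the blank_6 but green is not meant.

How it is judged:
On the way, in this order (a step that is already met when the one before it is completed fails the run):
1. the tamper stands upright on its foot on the bench, let go (angle between tamper's own z axis and vertical below 0.08 rad and height (world z) of tamper below 0.004 m and contact force between tamper and the fingers below 0.1 N), for 0.2 s.
2. all six blanks lie flat on the bin floor (z of blank_1 in the frame of bin between 0.019 and 0.026 m and horizontal distance between each of blank_1, blank_2, blank_3, blank_4, blank_5, blank_6 and bin below 0.055 m and z of blank_2 in the frame of bin between 0.019 and 0.026 m and z of blank_3 in the frame of bin between 0.019 and 0.026 m and z of blank_4 in the frame of bin between 0.019 and 0.026 m and z of blank_5 in the frame of bin between 0.019 and 0.026 m and z of blank_6 in the frame of bin between 0.019 and 0.026 m), for 0.2 s.
At the end, for the whole second after the job is handed in: All six blanks lie in the bin with their centres less than 3 mm above where they are when flat on its floor; the tamper stands upright (within 0.08 rad) on its foot on the bench, released and at rest (all of step 1 and all of step 2 and linear speed of tamper below 0.02 m/s); the robot touches nothing.
It fails at once if a finger or the arm touches a blank (contact force between any of the fingers, the arm and blank_1 above 0.5 N or contact force between any of the fingers, the arm and blank_2 above 0.5 N or contact force between any of the fingers, the arm and blank_3 above 0.5 N or contact force between any of the fingers, the arm and blank_4 above 0.5 N or contact force between any of the fingers, the arm and blank_5 above 0.5 N or contact force between any of the fingers, the arm and blank_6 above 0.5 N).
It fails at once if the tamper hits a blank with more than 60 N (contact force between tamper and blank_1 above 60 N or contact force between tamper and blank_2 above 60 N or contact force between tamper and blank_3 above 60 N or contact force between tamper and blank_4 above 60 N or contact force between tamper and blank_5 above 60 N or contact force between tamper and blank_6 above 60 N).
It fails at once if a bystander is moved by more than 3 cm (distance of any of register_0, strainer_0, tape_0 from where it was at the start of the episode above 0.03 m).
It also fails if it takes over 67 s, if anything falls off the work surface, if the arm or the gripper's body presses on something with over 40 N, if the wrist force passes 120 N, or if a joint passes its speed limit or range.

## Working session

There is one attempt and no reset: what is moved stays moved. The work goes in short steps, Python scripts to look and compute and a tool call to move; the robot and the scene stay as the last step left them, time stands still between calls to the robot, and variables do not carry over. Pictures are saved under pics/ and viewed, at most 10 in all, crops included, and the job is handed in when it is done.

Besides the shell and the picture viewer there is one more tool, called after ">>>" in YAML: its name, and indented under it one key for each argument. servo_tool: Moves the arm, as the interface text tells. Its arguments: {"type":"object","properties":{"targets":{"type":"array","items":{"type":"array","items":{"type":"number"}}}},"required":["targets"]}

```bash
mkdir -p pics; ls
python3 - <<'E'
from station import r,vision
import cv2
for n in("top","side"):
    im=vision.camera(n);cv2.imwrite(f"pics/{n}0.png",im[:,:,::-1]);print(n,vision.calibration(n))
print(r.state())
E
```

```text
pics
top {'fx': 412.58265977344143, 'fy': 412.58265977344143, 'cx': 275.2156956912896, 'cy': 211.1750178143683, 'dist': array([0.0303444, 0.       , 0.       , 0.       , 0.       ]), 'xyz': array([0.39020613, 0.0133439 , 1.02414261]), 'orientation': array([-0.70445942,  0.70619245, -0.05602286,  0.04348086])}
side {'fx': 440.9798553517678, 'fy': 440.9798553517678, 'cx': 281.0567608931096, 'cy': 199.82819102215228, 'dist': array([-0.11542298,  0.        ,  0.        ,  0.        ,  0.        ]), 'xyz': array([ 0.33629341, -0.77111353,  0.66234233]), 'orientation': array([ 0.88922578, -0.12482126,  0.05279767, -0.436932  ])}
{'clock': 0.1, 'q': array([ 9.85220132e-01,  2.59233400e-01,  1.53595606e+00, -1.10897478e-05,
        1.34799340e+00, -2.02768896e-01]), 'dq': array([-0.00018919, -0.00159526, -0.00067966, -0.00179979,  0.00104343,
       -0.00128548]), 'joint_efforts': array([ 1.42714267e-03, -4.38210082e+01, -2.84643424e+01,  7.19085429e-02,
        3.62487067e-02, -2.53200017e-05]), 'tcp_pos': array([0.20520606, 0.50990549, 0.30202755]), 'orientation': array([ 1.90235831e-01,  9.81738100e-01, -7.36204228e-04, -3.00361539e-04]), 'wrist_force': array([-0.4861852 , -0.37239079,  0.20137801]), 'torque': array([-0.00276535,  0.00880191, -0.00792964]), 'gripper_force': 0.0, 'grip_width': 0.09310376188068184}
```

View pics/top0.png

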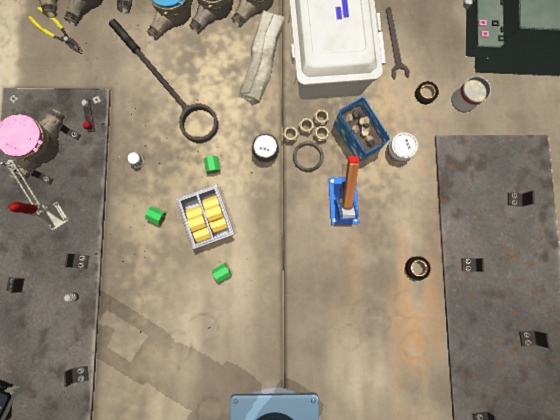

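View pics/side0.png

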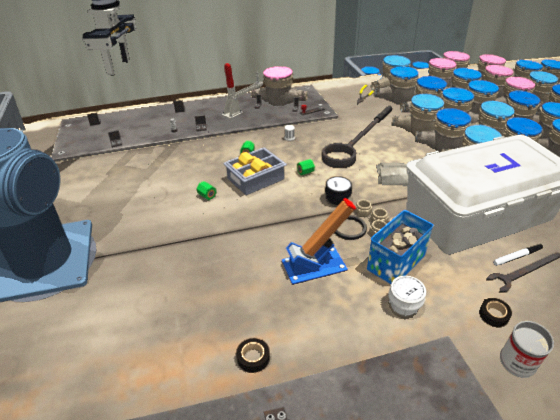

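The top picture shows:
- **Bin:** the grey bin with yellow blanks is at (205,217).
- **Tamper:** it has an orange stem with its red end at (353,160) and its foot at (348,212), in the blue rest at (344,202).

The side picture shows the tamper at (330,228) with its red end at (350,206), and the bin at (255,170).

Look-alikes, by top-picture pixel:
- **Tamper:** the red toggle handle at (22,208) and the red clamp at (86,125). Neither is in a rest.
- **Bin:** the blue basket at (360,130), which isn't grey.
- **Blanks:** green octagons at (212,163), (156,216) and (221,272). They're green, so not meant.

I choose the tamper in the rest and the grey bin, and will check both in a crop.

```bash
cat > h.py <<'E'
import numpy as np,cv2
from scipy.spatial.transform import Rotation as R
from station import r,vision
def ray(n,uv):
    c=vision.calibration(n);K=np.array([[c['fx'],0,c['cx']],[0,c['fy'],c['cy']],[0,0,1]])
    p=cv2.undistortPoints(np.float64(uv).reshape(-1,1,2),K,c['dist']).reshape(-1,2)
    return c['xyz'],R.from_quat(c['orientation']).apply(np.c_[p,np.ones(len(p))])
def plane(n,uv,z):
    o,d=ray(n,uv);return o+d*((z-o[2])/d[:,2])[:,None]
def tri(a,b):
    (o,d),(p,e)=ray("top",[a]),ray("side",[b]);d=d[0];e=e[0]
    s=np.linalg.lstsq(np.c_[d,-e],p-o,rcond=None)[0];x,y=o+d*s[0],p+e*s[1]
    return (x+y)/2,np.linalg.norm(x-y)
def mask(im,lo,hi,roi):
    h=cv2.cvtColor(im,cv2.COLOR_RGB2HSV);m=cv2.inRange(h,lo,hi);o=np.zeros_like(m);a,b,c,d=roi
    o[b:d,a:c]=m[b:d,a:c];return o
def big(m):
    c=cv2.findContours(m,0,2)[0];c=max(c,key=cv2.contourArea);M=cv2.moments(c)
    return c,np.array([M['m10'],M['m01']])/max(M['m00'],1)
E
python3 - <<'E'
from h import *
T=cv2.imread("pics/top0.png")[:,:,::-1].copy();S=cv2.imread("pics/side0.png")[:,:,::-1].copy()
f=lambda im,a,b,w,h:cv2.resize(im[b:b+h,a:a+w],(400,300),interpolation=2)
m=np.vstack([np.hstack([f(T,300,140,100,96)[:300],f(S,270,190,100,75)]),np.hstack([f(T,165,175,80,80),f(S,215,135,80,60)])])
cv2.imwrite("pics/crop1.png",m[:,:,::-1])
rt=mask(T,(0,180,150),(5,255,255),(335,140,370,180))|mask(T,(174,150,120),(180,255,255),(335,140,370,180))
rs=mask(S,(0,180,150),(5,255,255),(335,190,365,225))|mask(S,(174,150,120),(180,255,255),(335,190,365,225))
a=big(rt)[1];b=big(rs)[1];print("red",a,b,tri(a,b))
o=mask(T,(6,100,80),(16,255,255),(330,150,370,225));c,_=big(o);q=cv2.minAreaRect(c);print("stem",q)
bl=mask(T,(100,120,60),(125,255,255),(322,165,370,235));c,_=big(bl);q=cv2.boxPoints(cv2.minAreaRect(cv2.convexHull(c)));print("rest px",q,"\n",plane("top",q,0.004))
ye=mask(T,(18,100,100),(32,255,255),(170,175,245,260));print("yellow",big(ye)[1])
h=cv2.cvtColor(T,cv2.COLOR_RGB2HSV)
for p in [(197,248),(180,207),(224,225),(240,225),(344,205),(348,212),(215,215)]:print(p,h[p[1],p[0]])
E
```

```text
red [353.31152648 159.09345794] [348.84883721 202.86434109] (array([ 0.62857607, -0.17380223,  0.14671577]), np.float64(0.00214561140734495))
stem ((350.24615478515625, 184.03079223632812), (11.411194801330566, 47.13319778442383), 7.125016689300537)
rest px [[327.97934 177.64828]
 [355.6483  176.02069]
 [358.4069  222.91724]
 [330.73795 224.54483]] 
 [[ 0.62036857 -0.13893922  0.004     ]
 [ 0.62454173 -0.20921276  0.004     ]
 [ 0.50500947 -0.21241841  0.004     ]
 [ 0.50103021 -0.14325476  0.004     ]]
yellow [213.9107201  213.77680026]
(197, 248) [16 53 92]
(180, 207) [120   8 197]
(224, 225) [ 22 159 232]
(240, 225) [ 18  60 209]
(344, 205) [ 13 163 153]
(348, 212) [ 30  10 222]
(215, 215) [ 22 158 232]
```

View pics/crop1.png

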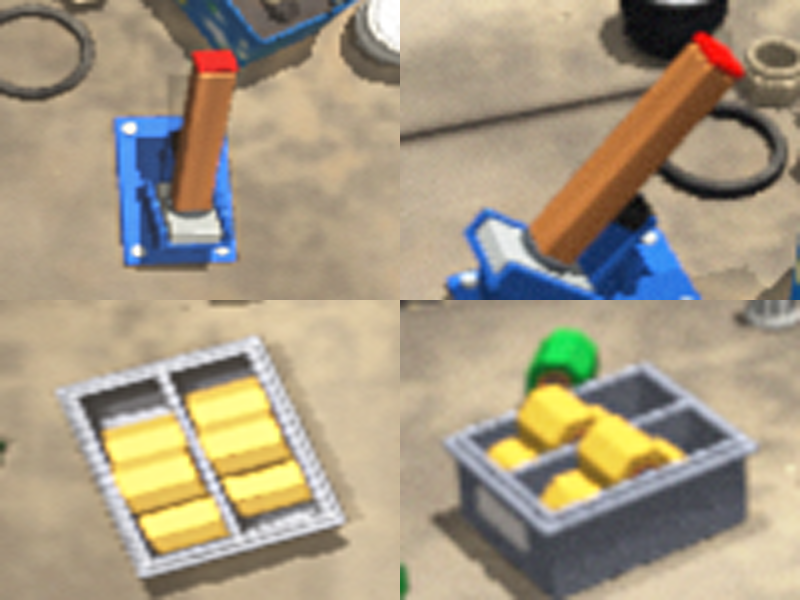

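The crop confirms the tamper: an orange stem with a red end at (353,159) top, and its grey foot between the cheeks at (348,212). In the grey bin the yellow blanks ride in both cells, and the rim corners are near (177,200), (217,185), (233,234) and (194,249).

```bash
cat >> h.py <<'E'
def go(xyz,ang,n=1):
    "roll (deg) first, then shift (cm) in rotated tool axes; ang = world angle of tool x"
    s=r.state();A=R.from_quat(s['orientation']).as_matrix();cur=np.degrees(np.arctan2(A[1,0],A[0,0]))
    w=(ang-cur+180)%360-180;B=R.from_euler('z',w,degrees=True).as_matrix()@A
    d=B.T@(np.array(xyz)-s['tcp_pos'])*100
    print("t",round(s['clock'],2),"tcp",s['tcp_pos'].round(4),"ang",round(cur,2),"tilt",A[:,2].round(4),"q6",s['q'][5].round(2),"F",s['wrist_force'].round(1),"w",s['grip_width'].round(4));print("roll",round(-w,2),"shift",d.round(2),"per row",(d/n).round(3))
E
python3 - <<'E'
from h import *
p=plane("top",[(177,199.8),(217,185.1),(233,234.2),(194,249.1)],.052);print(p)
c=p[:,:2].mean(0);u=(p[0]+p[1]-p[2]-p[3])[:2];v=(p[0]+p[3]-p[1]-p[2])[:2]
print("bin",c,np.degrees(np.arctan2(u[1],u[0])),np.degrees(np.arctan2(v[1],v[0]))-90,np.linalg.norm(u)/2,np.linalg.norm(v)/2)
q=np.array([[155,478],[240,440],[165,525],[145,440],[265,487],[225,400]]);px=np.c_[165+q[:,0]/5,175+(q[:,1]-300)/3.75]
print("blanks",plane("top",px[:2],.063),plane("top",px[2:],.04))
go([.607,-.1747,.302],182.5,19)
E
```

```text
[[0.55559777 0.22903078 0.052     ]
 [0.59124028 0.13495294 0.052     ]
 [0.47335035 0.09549066 0.052     ]
 [0.4386924  0.18606021 0.052     ]]
bin [0.5147202  0.16138365] 19.345351489001676 20.843237803811974 0.12442267857887472 0.09878867906813014
blanks [[0.50007648 0.18098374 0.063     ]
 [0.52390025 0.14189256 0.063     ]] [[0.47269282 0.17955303 0.04      ]
 [0.527158   0.19033407 0.04      ]
 [0.49682918 0.13252785 0.04      ]
 [0.55305029 0.15261629 0.04      ]]Traceback (most recent call last):
  File "<stdin>", line 7, in <module>
  File "h.py", line 25, in go
    print("t",round(s['clock'],2),"tcp",s['tcp_pos'].round(4),"ang",round(cur,2),"tilt",A[:,2].round(4),"q6",s['q'][5].round(2),"F",s['wrist_force'].round(1),"w",s['grip_width'].round(4));print("roll",round(-w,2),"shift",d.round(2),"per row",(d/n).round(3))
                                                                                                                                                                  ^^^^^^^^^^^^^^^^^^^^^
AttributeError: 'float' object has no attribute 'round'
```

>>> servo_tool:
  targets:
    - [0,0,0,-6.1,1]
    - [0,0,0,-6.1,1]
    - [0,0,0,-6.1,1]
    - [0,0,0,-6.1,1]
    - [-1.86,-3.51,0,0,1]
    - [-1.86,-3.51,0,0,1]
    - [-1.86,-3.51,0,0,1]
    - [-1.86,-3.51,0,0,1]
    - [-1.86,-3.51,0,0,1]
    - [-1.86,-3.51,0,0,1]

```text
clock: 0.93
tcp_pos: [0.3262, 0.3029, 0.3025]
orientation: [-0.022, 1.0, -0.0, -0.0]
wrist_force: [2.2, 0.6, 0.1]
grip_width: 0.0931
gripper_force: 0.0
```

>>> servo_tool:
  targets:
    - [-1.86,-3.51,0,0,1]
    - [-1.86,-3.51,0,0,1]
    - [-1.86,-3.51,0,0,1]
    - [-1.86,-3.51,0,0,1]
    - [-1.86,-3.51,0,0,1]
    - [-1.86,-3.51,0,0,1]
    - [-1.86,-3.51,0,0,1]
    - [-1.86,-3.51,0,0,1]
    - [-1.86,-3.51,0,0,1]
    - [-1.86,-3.51,0,0,1]

```text
clock: 1.77
tcp_pos: [0.5273, -0.04, 0.3024]
orientation: [-0.021, 1.0, 0.0, -0.0]
wrist_force: [0.1, 1.7, -0.2]
grip_width: 0.0932
gripper_force: 0.0
```

```bash
sed -i "s/s\['grip_width'\].round(4)/s['grip_width']/" h.py; python3 -c "
from h import *
go([.607,-.1747,.302],182.5,4)"
```

```text
t 1.77 tcp [ 0.5273 -0.04    0.3024] ang -177.56 tilt [-6.e-04  3.e-04 -1.e+00] q6 -1.9 F [ 0.1  1.7 -0.2] w 0.09318177487808199
roll -0.06 shift [ -7.37 -13.8    0.03] per row [-1.843 -3.451  0.008]
```

>>> servo_tool:
  targets:
    - [-1.85,-3.45,0,0,1]
    - [-1.85,-3.45,0,0,1]
    - [-1.85,-3.45,0,0,1]
    - [-1.85,-3.45,0,0,1]
    - [0,0,0,0,1]
    - [0,0,2.5,0,1]
    - [0,0,2.5,0,1]
    - [0,0,2.5,0,1]
    - [0,0,1,0,1]
    - [0,0,0,0,1]

```text
clock: 2.6
tcp_pos: [0.6051, -0.1717, 0.2144]
orientation: [-0.022, 1.0, 0.002, -0.003]
wrist_force: [-0.6, 0.1, 0.1]
grip_width: 0.093
gripper_force: 0.0
```

Run:
```python
from h import *
go([.607,-.1747,.1865],182.5,4)
m=np.hstack([cv2.resize(vision.camera("top")[110:250,270:420],(430,400),interpolation=2),cv2.resize(vision.camera("side")[120:300,230:410],(370,400),interpolation=2)])
cv2.imwrite("pics/g1.png",m[:,:,::-1])
```

```text
t 2.6 tcp [ 0.6051 -0.1717  0.2144] ang -177.53 tilt [-0.0061  0.0031 -1.    ] q6 -2.07 F [-0.6  0.1  0.1] w 0.09300828782280572
roll -0.03 shift [-0.19 -0.31  2.79] per row [-0.049 -0.078  0.697]
```

View pics/g1.png

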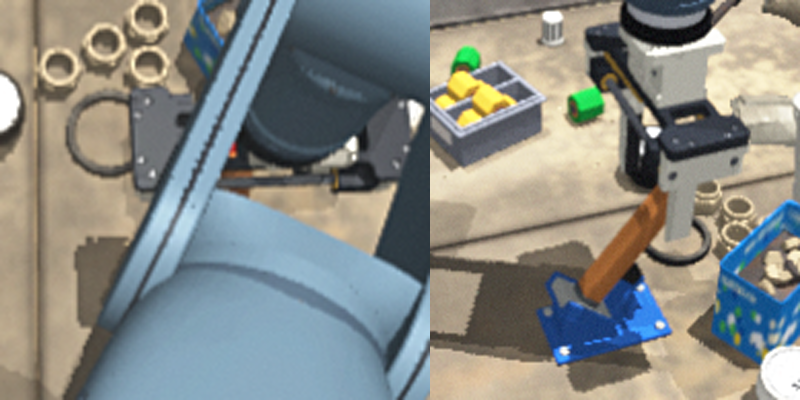

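The right half shows the near finger at (680,200) over the stem's red end, straddling the stem, with the rest clear below. The arm hides the left half. I'll descend the remaining 2.8 cm and close.

>>> servo_tool:
  targets:
    - [-0.2,-0.3,1.4,0,1]
    - [0,0,1.4,0,1]
    - [0,0,0,0,1]
    - [0,0,0,0,-1]
    - [0,0,0,0,-1]
    - [0,0,0,0,-1]
    - [0,0,0,0,-1]
    - [0,0,0,0,-1]
    - [0,0,0,0,-1]
    - [0,0,0,0,-1]

```text
clock: 3.53
tcp_pos: [0.609, -0.1757, 0.19]
orientation: [-0.022, 1.0, -0.0, 0.0]
wrist_force: [-0.2, -0.3, 0.4]
grip_width: 0.051
gripper_force: 0.0
```

>>> servo_tool:
  targets:
    - [0,0,0.2,0,-1]
    - [0,0,0,0,-1]
    - [0,0,0,0,-1]
    - [0,0,0,0,-1]
    - [0,0,0,0,-1]
    - [0,0,0,0,-1]
    - [0,0,0,0,-1]
    - [0,0,0,0,-1]
    - [0,0,-0.5,0,-1]
    - [0,0,-1,0,-1]

```text
clock: 4.37
tcp_pos: [0.608, -0.1753, 0.2014]
orientation: [-0.022, 1.0, 0.001, -0.002]
wrist_force: [0.2, 0.1, -4.4]
grip_width: 0.0218
gripper_force: 30.0
```

>>> servo_tool:
  targets:
    - [0,0,-2,0,-1]
    - [0,0,-2,0,-1]
    - [0,0,-2,0,-1]
    - [0,0,-2,0,-1]
    - [0,0,-2,0,-1]
    - [0,0,-1.5,0,-1]
    - [0,0,0,0,-1]
    - [0,0,0,0,-1]
    - [0,0,0,0,-1]
    - [0,0,0,0,-1]

```text
clock: 5.2
tcp_pos: [0.6083, -0.1754, 0.3161]
orientation: [-0.022, 1.0, 0.001, -0.001]
wrist_force: [-0.1, -0.1, -4.1]
grip_width: 0.0219
gripper_force: 30.0
```

Run:
```python
from h import *
go([.607,-.1747,.30],182.5,4)
cv2.imwrite("pics/g2.png",cv2.resize(vision.camera("side")[60:300,200:440],(500,500),interpolation=2)[:,:,::-1])
```

```text
t 5.2 tcp [ 0.6083 -0.1754  0.3161] ang -177.53 tilt [-0.0026  0.0013 -1.    ] q6 -2.07 F [-0.1 -0.1 -4.1] w 0.021900997532546394
roll -0.03 shift [0.13 0.07 1.61] per row [0.032 0.018 0.403]
```

View pics/g2.png

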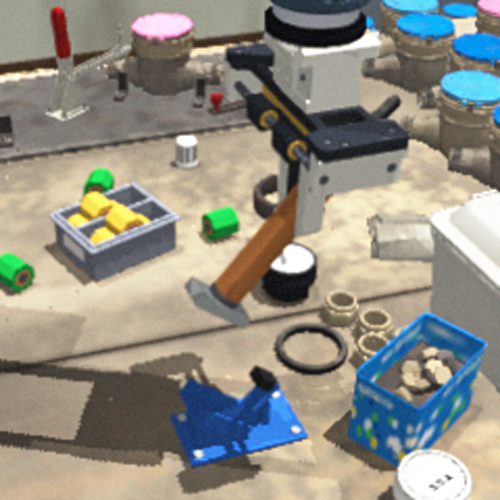

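The tamper is out of the rest and still leaning 40° in the grip; the rest is empty at (240,420). The tool cannot tilt, so I'll swing it upright in the pads by pushing the foot end against the fixed bin's -y outer wall. First I turn it.

>>> servo_tool:
  targets:
    - [0,0,0,6.6,-1]
    - [0,0,0,6.6,-1]
    - [0,0,0,6.6,-1]
    - [0,0,0,6.6,-1]
    - [0,0,0,6.6,-1]
    - [0,0,0,6.6,-1]
    - [0,0,0,6.6,-1]
    - [0,0,0,6.6,-1]
    - [0,0,0,6.6,-1]
    - [0,0,0,6.6,-1]

```text
clock: 6.08
tcp_pos: [0.6086, -0.1756, 0.3164]
orientation: [0.529, 0.849, -0.0, -0.001]
wrist_force: [0.1, 0.4, -3.9]
grip_width: 0.0215
gripper_force: 30.0
```

>>> servo_tool:
  targets:
    - [0,0,0,6.5,-1]
    - [0,0,0,0,-1]
    - [0,0,0,0,-1]
    - [0,0,0,0,-1]
    - [0,0,0,0,-1]
    - [0,0,0,0,-1]
    - [0,0,0,0,-1]
    - [0,0,0,0,-1]
    - [0,0,0,0,-1]
    - [0,0,0,0,-1]

```text
clock: 6.92
tcp_pos: [0.6089, -0.1757, 0.3178]
orientation: [0.574, 0.819, -0.0, 0.0]
wrist_force: [0.1, 0.0, -3.2]
grip_width: 0.0219
gripper_force: 30.0
```

Run:
```python
from h import *
go([.571,.007,.178],110,6)
a=vision.camera("top");b=vision.camera("side")
def stem(n,im,roi):
    m=mask(im,(6,110,70),(15,255,255),roi);c,_=big(m);return cv2.minAreaRect(c),cv2.contourArea(c)
print(stem("side",b,(250,60,450,260)))
cv2.imwrite("pics/g3.png",np.hstack([a[:,150:500],b[:,150:500]])[:,:,::-1])
```

```text
t 6.92 tcp [ 0.6089 -0.1757  0.3178] ang 109.98 tilt [ 0. -0. -1.] q6 -0.81 F [ 0.1  0.  -3.2] w 0.021937731014140077
roll -0.02 shift [18.46  2.68 13.98] per row [3.077 0.447 2.33 ]
(((323.78076171875, 173.00387573242188), (13.418987274169922, 21.75103759765625), 52.12501525878906), 221.5)
```

View pics/g3.png

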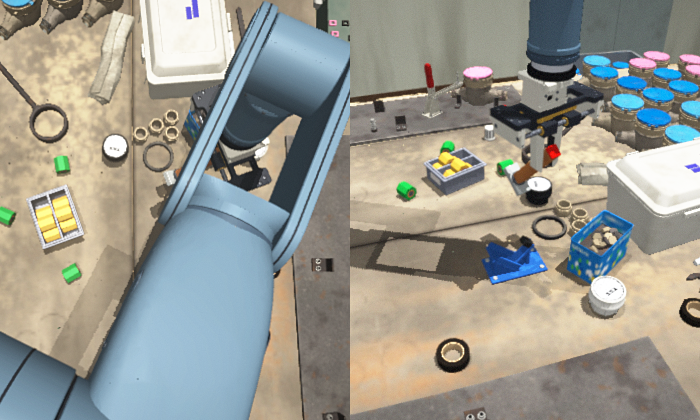

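The pictures show the tamper's foot pointing toward the bin, top view (168,178) of the left half, with the red end at (552,153) in the right half. Now I approach the wall.

>>> servo_tool:
  targets:
    - [3.05,0.45,0,0,-1]
    - [3.05,0.45,0,0,-1]
    - [3.05,0.45,0,0,-1]
    - [3.05,0.45,0,0,-1]
    - [3.05,0.45,0,0,-1]
    - [3.05,0.45,0,0,-1]
    - [0,0,2,0,-1]
    - [0,0,3,0,-1]
    - [0,0,3,0,-1]
    - [0,0,2,0,-1]

```text
clock: 7.85
tcp_pos: [0.5707, 0.0062, 0.2155]
orientation: [0.573, 0.819, -0.0, -0.001]
wrist_force: [-0.3, 0.7, -4.0]
grip_width: 0.0221
gripper_force: 30.0
```

>>> servo_tool:
  targets:
    - [0,0,1,0,-1]
    - [0,0,1,0,-1]
    - [0,0,0.8,0,-1]
    - [0,0,0.5,0,-1]
    - [0,0,0,0,-1]
    - [0,0,0,0,-1]
    - [0,0,0,0,-1]
    - [0,0,0,0,-1]
    - [0,0,0,0,-1]
    - [0,0,0,0,-1]

```text
clock: 8.68
tcp_pos: [0.572, 0.0055, 0.1853]
orientation: [0.574, 0.819, 0.0, 0.0]
wrist_force: [0.6, 0.9, -3.7]
grip_width: 0.0216
gripper_force: 30.0
```

Run:
```python
from h import *
go([.571,.007,.178],110,6)
a=vision.camera("top");b=vision.camera("side")
cv2.imwrite("pics/g4.png",np.hstack([cv2.resize(a[120:270,150:300],(400,400)),cv2.resize(b[80:260,200:380],(400,400))])[:,:,::-1])
```

```text
t 8.68 tcp [0.572  0.0055 0.1853] ang 109.97 tilt [ 9.e-04 -2.e-04 -1.e+00] q6 -0.53 F [ 0.6  0.9 -3.7] w 0.021595064900502885
roll -0.03 shift [ 0.17 -0.05  0.73] per row [ 0.029 -0.008  0.121]
```

View pics/g4.png

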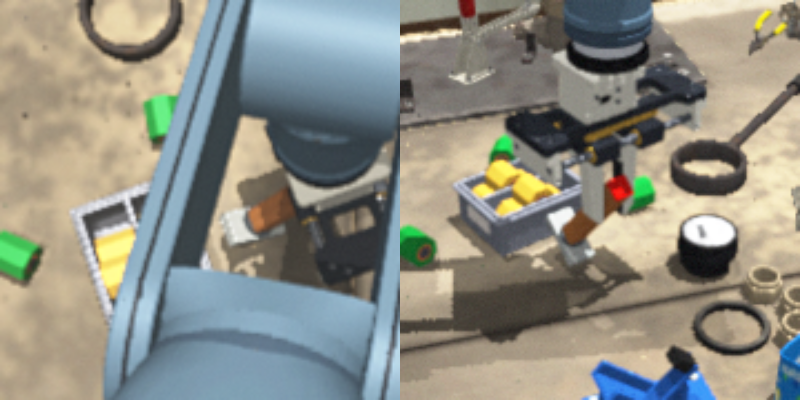

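The foot is just short of the bin wall: its end is at (225,232) in the left half and the wall at about (200,232), a gap near 2 cm. I start pushing gently.

>>> servo_tool:
  targets:
    - [0.2,0,0.6,0,-1]
    - [0.5,0,0,0,-1]
    - [0.5,0,0,0,-1]
    - [0.5,0,0,0,-1]
    - [0.5,0,0,0,-1]
    - [0.4,0,0,0,-1]
    - [0.4,0,0,0,-1]
    - [0.4,0,-0.2,0,-1]
    - [0.4,0,-0.2,0,-1]
    - [0.2,0,0,0,-1]

```text
clock: 9.62
tcp_pos: [0.5593, 0.0423, 0.1842]
orientation: [0.574, 0.819, -0.0, 0.002]
wrist_force: [1.5, -5.6, -1.4]
grip_width: 0.0219
gripper_force: 30.0
```

Run:
```python
from h import *
go([.571,.007,.178],110,6)
b=vision.camera("side")
for roi in [(200,80,380,260)]:
    m=mask(b,(6,110,70),(15,255,255),roi);print(cv2.minAreaRect(big(m)[0]))
```

```text
t 9.62 tcp [0.5593 0.0423 0.1842] ang 110.0 tilt [ 0.0038 -0.0028 -1.    ] q6 -0.47 F [ 1.5 -5.6 -1.4] w 0.02185534194392207
roll 0.0 shift [-3.72 -0.11  0.63] per row [-0.619 -0.019  0.106]
((278.9198303222656, 171.84437561035156), (11.946815490722656, 34.18926239013672), 29.05460548400879)
```

>>> servo_tool:
  targets:
    - [0.4,0,-0.3,0,-1]
    - [0.5,0,-0.3,0,-1]
    - [0.5,0,0,0,-1]
    - [0.5,0,0,0,-1]
    - [0.5,0,0,0,-1]
    - [0.5,0,0,0,-1]
    - [0.5,0,0,0,-1]
    - [0.5,0,0,0,-1]
    - [0.3,0,0,0,-1]
    - [0,0,0,0,-1]

```text
clock: 10.5
tcp_pos: [0.5447, 0.0823, 0.1898]
orientation: [0.574, 0.819, 0.0, 0.002]
wrist_force: [2.0, -4.1, -1.5]
grip_width: 0.0219
gripper_force: 30.0
```

Run:
```python
from h import *
go([.571,.007,.178],110,6)
a=vision.camera("top");b=vision.camera("side")
cv2.imwrite("pics/g5.png",np.hstack([cv2.resize(a[120:270,150:300],(400,400)),cv2.resize(b[80:260,180:360],(400,400))])[:,:,::-1])
```

```text
t 10.5 tcp [0.5447 0.0823 0.1898] ang 110.01 tilt [ 0.0032 -0.0018 -1.    ] q6 -0.4 F [ 2.  -4.1 -1.5] w 0.021882468081033304
roll 0.01 shift [-7.98 -0.11  1.2 ] per row [-1.329 -0.018  0.2  ]
```

View pics/g5.png

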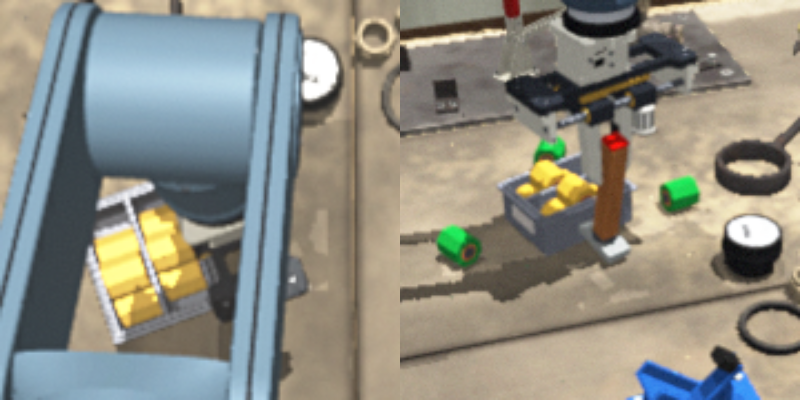

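The tamper is now almost upright next to the bin: in the right half the stem runs (605,235) to (613,140). I back off from the wall and press the foot flat on the bench.

>>> servo_tool:
  targets:
    - [-1,0,0,0,-1]
    - [-1.5,0,0,0,-1]
    - [-1.5,0,0,0,-1]
    - [-1,0,0,0,-1]
    - [0,0,0.3,0,-1]
    - [0,0,0.3,0,-1]
    - [0,0,0.2,0,-1]
    - [0,0,0.1,0,-1]
    - [0,0,0.1,0,-1]
    - [0,0,0,0,-1]

```text
clock: 11.43
tcp_pos: [0.5613, 0.0358, 0.1828]
orientation: [0.574, 0.819, 0.0, 0.002]
wrist_force: [-6.4, -1.1, 25.0]
grip_width: 0.0216
gripper_force: 30.1
```

>>> servo_tool:
  targets:
    - [0,0,0.05,0,-1]
    - [0,0,0,0,-1]
    - [0,0,-0.2,0,-1]
    - [0,0,0,0,-1]
    - [0,0,0,0,1]
    - [0,0,0,0,1]
    - [0,0,0,0,1]
    - [0,0,0,0,1]
    - [0,0,0,0,1]
    - [0,0,0,0,1]

```text
clock: 12.27
tcp_pos: [0.5608, 0.0358, 0.1799]
orientation: [0.574, 0.819, -0.0, -0.0]
wrist_force: [0.1, -0.5, 0.5]
grip_width: 0.0572
gripper_force: 0.0
```

Run:
```python
from h import *
go([.5613,.0358,.1828],110,6)
b=vision.camera("side")
m=mask(b,(6,110,70),(15,255,255),(200,80,380,260));q=cv2.minAreaRect(big(m)[0]);print(q)
p=cv2.boxPoints(q);p=p[np.argsort(p[:,1])];top=p[:2].mean(0);bot=p[2:].mean(0);print(top,bot)
# vertical line through the stem base, projected
c=vision.calibration("side");K=np.array([[c['fx'],0,c['cx']],[0,c['fy'],c['cy']],[0,0,1]]);Ri=R.from_quat(c['orientation']).inv()
P=plane("side",[bot],.012)[0];W=np.array([P,P+[0,0,.138]]);print(P,cv2.projectPoints(W,Ri.as_rotvec(),Ri.apply(-c['xyz']),K,c['dist'])[0].reshape(-1,2))
```

```text
t 12.27 tcp [0.5608 0.0358 0.1799] ang 109.97 tilt [-7.e-04  2.e-04 -1.e+00] q6 -0.48 F [ 0.1 -0.5  0.5] w 0.05724048816890972
roll -0.03 shift [-0.01  0.05 -0.29] per row [-0.002  0.009 -0.048]
((282.5, 176.0), (46.0, 11.0), 90.0)
[282.5 153. ] [282.5 199. ]
[0.55598342 0.04196632 0.012     ] [[282.5        199.        ]
 [281.68064746 149.90842778]]
```

The tamper stands upright and released: its stem is vertical in the side view at column 282, where a true vertical projects to within 1 px. Next I refine the bin pose from the unobstructed first pictures and regrip.

>>> servo_tool:
  targets:
    - [0,0,0,0,1]
    - [0,0,0,0,1]
    - [0,0,0,0,-1]
    - [0,0,0,0,-1]
    - [0,0,0,0,-1]
    - [0,0,0,0,-1]
    - [0,0,0,0,-1]
    - [0,0,0,0,-1]
    - [0,0,0,0,-1]
    - [0,0,0,0,-1]

```text
clock: 13.15
tcp_pos: [0.5609, 0.0356, 0.1803]
orientation: [0.574, 0.819, -0.0, -0.0]
wrist_force: [0.6, -0.5, -0.3]
grip_width: 0.0303
gripper_force: 0.0
```

>>> servo_tool:
  targets:
    - [0,0,0,0,-1]
    - [0,0,0,0,-1]
    - [0,0,0,0,-1]
    - [0,0,0,0,-1]
    - [0,0,-0.3,0,-1]
    - [0,0,-2,0,-1]
    - [0,0,-2.5,0,-1]
    - [0,0,-2.5,0,-1]
    - [0,0,-1.5,0,-1]
    - [0,0,0,0,-1]

```text
clock: 13.98
tcp_pos: [0.5623, 0.0355, 0.2718]
orientation: [0.574, 0.819, 0.001, 0.003]
wrist_force: [0.6, -0.0, -2.5]
grip_width: 0.0215
gripper_force: 30.0
```

Run:
```python
from h import *
go([.5613,.0358,.1828],20,6)
T=cv2.imread("pics/top0.png")[:,:,::-1].copy()
for v in(140,165):
    m=mask(T,(0,0,v),(180,45,255),(165,175,245,260));m=cv2.morphologyEx(m,cv2.MORPH_OPEN,np.ones((2,2),np.uint8))
    c=cv2.findContours(m,0,2)[0];c=max(c,key=lambda k:cv2.contourArea(cv2.convexHull(k)))
    bp=cv2.boxPoints(cv2.minAreaRect(cv2.convexHull(c)));w=plane("top",bp,.052)
    print(bp.round(1).tolist(),w[:,:2].round(4).tolist(),w.mean(0).round(4))
    e=[w[(i+1)%4]-w[i] for i in range(4)];print([(round(float(np.linalg.norm(k)),4),round(float(np.degrees(np.arctan2(k[1],k[0]))),1)) for k in e])
y=mask(T,(16,100,100),(34,255,255),(170,175,245,260));n,l,s,ce=cv2.connectedComponentsWithStats(y);print(s.tolist())
cv2.imwrite("pics/bin.png",cv2.resize(T[178:256,170:240],(540,600),interpolation=cv2.INTER_CUBIC)[:,:,::-1])
```

```text
t 13.98 tcp [0.5623 0.0355 0.2718] ang 109.97 tilt [ 6.1e-03 -8.0e-04 -1.0e+00] q6 -0.48 F [ 0.6 -0.  -2.5] w 0.021548781446771765
roll 89.97 shift [-0.06 -0.11  8.9 ] per row [-0.009 -0.018  1.483]
[[175.39999389648438, 199.0], [217.39999389648438, 184.1999969482422], [235.3000030517578, 235.10000610351562], [193.3000030517578, 249.89999389648438]] [[0.5574, 0.2329], [0.5934, 0.1341], [0.4712, 0.09], [0.4367, 0.1876]] [0.5147 0.1611 0.052 ]
[(0.1052, -70.0), (0.1299, -160.1), (0.1035, 109.4), (0.1289, 20.6)]
[[175.60000610351562, 198.8000030517578], [217.5, 184.3000030517578], [235.10000610351562, 235.1999969482422], [193.1999969482422, 249.6999969482422]] [[0.558, 0.2324], [0.5932, 0.1337], [0.471, 0.0904], [0.4373, 0.1878]] [0.5149 0.1611 0.052 ]
[(0.1047, -70.4), (0.1297, -160.5), (0.103, 109.1), (0.1287, 20.3)]
[[0, 0, 560, 420, 234084], [202, 195, 25, 38, 559], [185, 206, 26, 37, 557]]
```

View pics/bin.png

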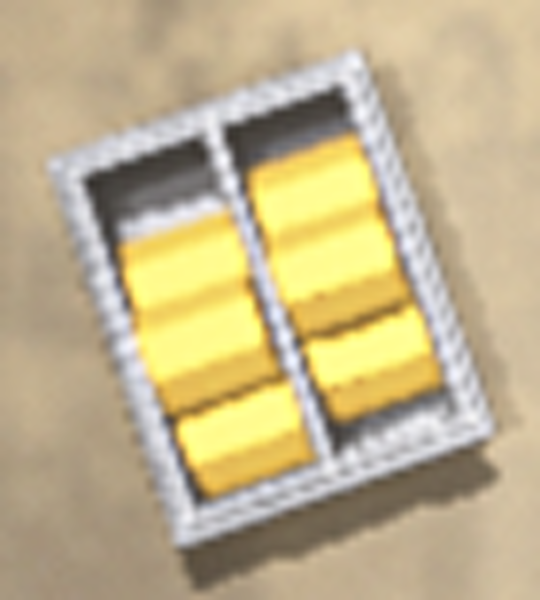

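The bin crop shows the rim square on at yaw about 20°, divider (213,110)–(325,455), and the riding blanks at (205,345) in the left cell and (335,270) in the right. Now I turn the tamper 90° to line up with the cells.

>>> servo_tool:
  targets:
    - [0,0,0,7,-1]
    - [0,0,0,7,-1]
    - [0,0,0,7,-1]
    - [0,0,0,7,-1]
    - [0,0,0,7,-1]
    - [0,0,0,7,-1]
    - [0,0,0,7,-1]
    - [0,0,0,7,-1]
    - [0,0,0,7,-1]
    - [0,0,0,7,-1]

```text
clock: 14.82
tcp_pos: [0.56, 0.0357, 0.2663]
orientation: [0.941, 0.339, -0.001, -0.001]
wrist_force: [0.4, 0.7, -3.6]
grip_width: 0.0214
gripper_force: 30.0
```

>>> servo_tool:
  targets:
    - [0,0,0,7,-1]
    - [0,0,0,7,-1]
    - [0,0,0,5.9,-1]
    - [0,0,0,0,-1]
    - [0,0,0,0,-1]
    - [0,0,0,0,-1]
    - [0,0,0,0,-1]
    - [0,0,0,0,-1]
    - [0,0,0,0,-1]
    - [0,0,0,0,-1]

```text
clock: 15.65
tcp_pos: [0.5609, 0.0357, 0.2683]
orientation: [0.985, 0.175, 0.0, 0.0]
wrist_force: [0.3, 0.8, -3.1]
grip_width: 0.0215
gripper_force: 30.0
```

Run:
```python
from h import *
go([.5004,.1799,.270],20.2,10)
s=r.state();b=vision.camera("side");fz=s['tcp_pos'][2]-.1803
m=mask(b,(0,180,120),(5,255,255),(230,60,380,230))|mask(b,(174,150,100),(180,255,255),(230,60,380,230));c,ce=big(m);P=plane("side",[ce],fz+.15)[0]
A=R.from_quat(s['orientation']).as_matrix();print("red",ce,cv2.boundingRect(c),P,"tool-frame offset cm",(A.T@(P-s['tcp_pos'])*100).round(2))
cv2.imwrite("pics/g6.png",cv2.resize(b[60:260,200:400],(600,600),interpolation=2)[:,:,::-1])
```

```text
t 15.65 tcp [0.5609 0.0357 0.2683] ang 20.1 tilt [ 1.e-04 -0.e+00 -1.e+00] q6 1.08 F [ 0.3  0.8 -3.1] w 0.021488818941228425
roll -0.1 shift [ -0.69 -15.63  -0.17] per row [-0.069 -1.563 -0.017]
red [282.55555556 115.22222222] (282, 114, 2, 3) [0.55764307 0.0363898  0.23798897] tool-frame offset cm [-0.28 -0.18  3.03]
```

View pics/g6.png

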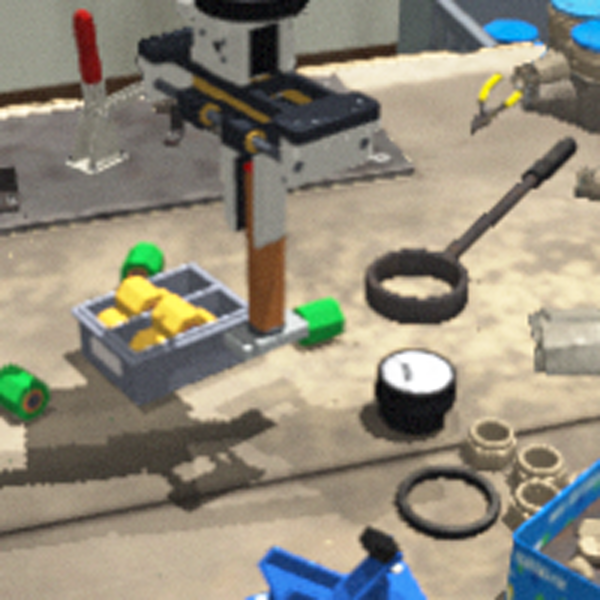

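The side crop shows the tamper upright with its foot along the bin's length (foot around (265,340)), and the finger within about 3 mm of the stem centre. I move over the +y cell.

>>> servo_tool:
  targets:
    - [0,-1,-0.5,-0.1,-1]
    - [0,-2,0,0,-1]
    - [0,-2,0,0,-1]
    - [-0.4,-2,0,0,-1]
    - [0,-2,0,0,-1]
    - [0,-2,0,0,-1]
    - [0,-2,0,0,-1]
    - [0,-1.6,0,0,-1]
    - [0,-1,0,0,-1]
    - [0,0,0,0,-1]

```text
clock: 16.53
tcp_pos: [0.5023, 0.1828, 0.2737]
orientation: [0.984, 0.176, 0.0, -0.0]
wrist_force: [-0.2, 0.2, -3.3]
grip_width: 0.0218
gripper_force: 30.0
```

>>> servo_tool:
  targets:
    - [0,0,0,0,-1]
    - [0,0,0,0,-1]
    - [0,0,0,0,-1]
    - [0,0,0,0,-1]
    - [0,0,0,0,-1]
    - [0,0,0,0,-1]
    - [0,0,0,0,-1]
    - [0,0,0,0,-1]
    - [0,0,0,0,-1]
    - [0,0,0,0,-1]

```text
clock: 17.37
tcp_pos: [0.5034, 0.1807, 0.2733]
orientation: [0.985, 0.175, -0.0, 0.0]
wrist_force: [-0.1, 0.5, -4.7]
grip_width: 0.0217
gripper_force: 30.0
```

Run:
```python
from h import *
go([.5004,.1799,.2433],20.2,10)
a=vision.camera("top");b=vision.camera("side")
cv2.imwrite("pics/g7.png",np.hstack([cv2.resize(a[165:265,160:260],(400,400),interpolation=2),cv2.resize(b[90:200,210:320],(400,400),interpolation=2)])[:,:,::-1])
```

```text
t 17.37 tcp [0.5034 0.1807 0.2733] ang 20.17 tilt [ 0. -0. -1.] q6 1.35 F [-0.1  0.5 -4.7] w 0.02170277305105552
roll -0.03 shift [-0.3  -0.03  3.  ] per row [-0.03  -0.003  0.3  ]
```

View pics/g7.png

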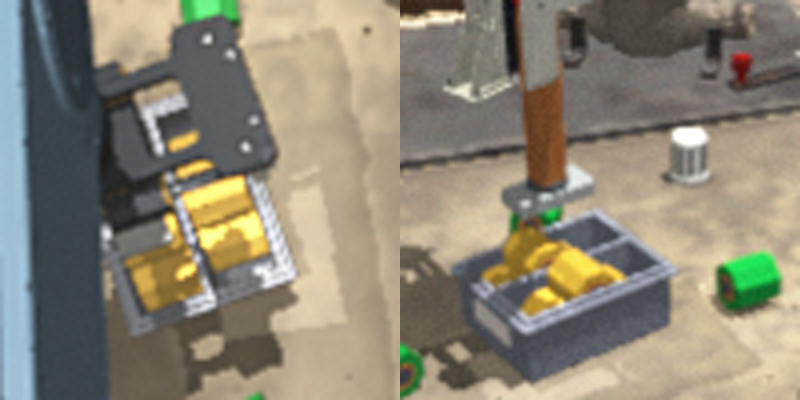

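The right half shows the foot above the far (+y) cell, centred over its riding blank at (530,245). I've used up the views (this was one over the limit of 10), so I go by numbers from here. Now the press.

>>> servo_tool:
  targets:
    - [-0.2,0,1,0,-1]
    - [0,0,1,0,-1]
    - [0,0,0.5,0,-1]
    - [0,0,0.2,0,-1]
    - [0,0,0.2,0,-1]
    - [0,0,0.2,0,-1]
    - [0,0,0.2,0,-1]
    - [0,0,0.2,0,-1]
    - [0,0,0.2,0,-1]
    - [0,0,0,0,-1]

```text
clock: 18.3
tcp_pos: [0.5015, 0.18, 0.2361]
orientation: [0.985, 0.175, 0.0, -0.0]
wrist_force: [-0.3, 0.0, -4.2]
grip_width: 0.0222
gripper_force: 30.0
```

>>> servo_tool:
  targets:
    - [0,0,0.15,0,-1]
    - [0,0,0.15,0,-1]
    - [0,0,0.15,0,-1]
    - [0,0,0.15,0,-1]
    - [0,0,0.15,0,-1]
    - [0,0,0.15,0,-1]
    - [0,0,0.1,0,-1]
    - [0,0,0.1,0,-1]
    - [0,0,0,0,-1]
    - [0,0,0,0,-1]

```text
clock: 19.13
tcp_pos: [0.5014, 0.18, 0.2252]
orientation: [0.985, 0.175, -0.0, -0.0]
wrist_force: [0.0, 0.2, -4.3]
grip_width: 0.0219
gripper_force: 30.0
```

>>> servo_tool:
  targets:
    - [0,0,0.1,0,-1]
    - [0,0,0.1,0,-1]
    - [0,0,0.1,0,-1]
    - [0,0,0.1,0,-1]
    - [0,0,0.1,0,-1]
    - [0,0,0.05,0,-1]
    - [0,0,0.05,0,-1]
    - [0,0,0,0,-1]
    - [0,0,0,0,-1]
    - [0,0,0,0,-1]

```text
clock: 19.97
tcp_pos: [0.5016, 0.1801, 0.2202]
orientation: [0.985, 0.175, 0.001, 0.0]
wrist_force: [-3.1, -1.0, 5.5]
grip_width: 0.0221
gripper_force: 30.0
```

Run:
```python
from h import *
go([.5248,.1410,.2733],20.2,5)
b=vision.camera("side");y=mask(b,(16,110,100),(34,255,255),(215,135,295,200));n,l,s,c=cv2.connectedComponentsWithStats(y);print(s[1:].tolist())
S=cv2.imread("pics/side0.png")[:,:,::-1].copy();y=mask(S,(16,110,100),(34,255,255),(215,135,295,200));n,l,s,c=cv2.connectedComponentsWithStats(y);print(s[1:].tolist())
m=cv2.inRange(cv2.cvtColor(b,cv2.COLOR_RGB2HSV),(6,110,70),(15,255,255));m[:, :215]=0;m[:,300:]=0;m[200:]=0;print(cv2.boundingRect(big(m)[0]))
```

```text
t 19.97 tcp [0.5016 0.1801 0.2202] ang 20.17 tilt [ 1.2e-03  2.0e-04 -1.0e+00] q6 1.35 F [-3.1 -1.   5.5] w 0.02205889539570171
roll -0.03 shift [ 0.83  4.47 -5.3 ] per row [ 0.166  0.893 -1.061]
[[245, 143, 1, 1, 1], [255, 146, 1, 1, 1], [243, 159, 29, 18, 224], [232, 163, 9, 5, 30]]
[[233, 151, 39, 26, 429]]
(243, 131, 13, 28)
```

Contact comes at foot height 40 mm, the flat height. I press a touch more, lift, and shift to the other cell.

>>> servo_tool:
  targets:
    - [0,0,0.1,0,-1]
    - [0,0,0.05,0,-1]
    - [0,0,0,0,-1]
    - [0,0,0,0,-1]
    - [0,0,-1,0,-1]
    - [0,0,-2,0,-1]
    - [0,0,-2,0,-1]
    - [0,0,-0.5,0,-1]
    - [0,0,0,0,-1]
    - [0,0,0,0,-1]

```text
clock: 20.85
tcp_pos: [0.5013, 0.18, 0.2721]
orientation: [0.985, 0.175, -0.0, 0.0]
wrist_force: [-0.1, 0.9, -3.2]
grip_width: 0.0216
gripper_force: 30.0
```

>>> servo_tool:
  targets:
    - [0.3,1,0,0,-1]
    - [0.4,1.5,0,0,-1]
    - [0.1,1.5,0,0,-1]
    - [0,0.5,0,0,-1]
    - [0,0,0,0,-1]
    - [0,0,0,0,-1]
    - [0,0,0,0,-1]
    - [0,0,0,0,-1]
    - [0,0,0,0,-1]
    - [0,0,0,0,-1]

```text
clock: 21.68
tcp_pos: [0.5243, 0.141, 0.2728]
orientation: [0.984, 0.175, 0.0, -0.0]
wrist_force: [-0.3, -0.2, -3.6]
grip_width: 0.0218
gripper_force: 30.0
```

Run:
```python
from h import *
go([.5240,.1407,.2433],20.2,5)
```

```text
t 21.68 tcp [0.5243 0.141  0.2728] ang 20.21 tilt [ 1.e-04  1.e-04 -1.e+00] q6 1.28 F [-0.3 -0.2 -3.6] w 0.02178727560799117
roll 0.01 shift [-0.04  0.02  2.95] per row [-0.007  0.004  0.591]
```

>>> servo_tool:
  targets:
    - [0,0,1,0,-1]
    - [0,0,1,0,-1]
    - [0,0,0.5,0,-1]
    - [0,0,0.2,0,-1]
    - [0,0,0.2,0,-1]
    - [0,0,0.2,0,-1]
    - [0,0,0.2,0,-1]
    - [0,0,0.2,0,-1]
    - [0,0,0.2,0,-1]
    - [0,0,0.2,0,-1]

```text
clock: 22.52
tcp_pos: [0.5246, 0.1405, 0.2338]
orientation: [0.985, 0.175, 0.0, 0.0]
wrist_force: [0.2, 0.2, -3.6]
grip_width: 0.0219
gripper_force: 30.0
```

>>> servo_tool:
  targets:
    - [0,0,0.15,0,-1]
    - [0,0,0.15,0,-1]
    - [0,0,0.15,0,-1]
    - [0,0,0.15,0,-1]
    - [0,0,0.15,0,-1]
    - [0,0,0.15,0,-1]
    - [0,0,0.1,0,-1]
    - [0,0,0,0,-1]
    - [0,0,0,0,-1]
    - [0,0,0,0,-1]

```text
clock: 23.35
tcp_pos: [0.5245, 0.1405, 0.2238]
orientation: [0.985, 0.175, 0.0, 0.0]
wrist_force: [0.1, 0.4, -4.1]
grip_width: 0.0217
gripper_force: 30.0
```

>>> servo_tool:
  targets:
    - [0,0,0.1,0,-1]
    - [0,0,0.1,0,-1]
    - [0,0,0.1,0,-1]
    - [0,0,0.1,0,-1]
    - [0,0,0.1,0,-1]
    - [0,0,0.05,0,-1]
    - [0,0,0,0,-1]
    - [0,0,0,0,-1]
    - [0,0,0,0,-1]
    - [0,0,0,0,-1]

```text
clock: 24.18
tcp_pos: [0.5246, 0.1406, 0.2202]
orientation: [0.985, 0.175, 0.001, 0.0]
wrist_force: [-3.0, 0.1, 9.7]
grip_width: 0.0217
gripper_force: 30.0
```

>>> servo_tool:
  targets:
    - [0,0,0.1,0,-1]
    - [0,0,0,0,-1]
    - [0,0,0,0,-1]
    - [0,0,-1,0,-1]
    - [0,0,-2,0,-1]
    - [0,0,-2,0,-1]
    - [0,0,-0.5,0,-1]
    - [0,1,0,0,-1]
    - [0,2,0,0,-1]
    - [0,2,0,0,-1]

```text
clock: 25.02
tcp_pos: [0.5414, 0.093, 0.271]
orientation: [0.984, 0.176, -0.001, -0.0]
wrist_force: [-0.0, 0.2, -3.6]
grip_width: 0.0221
gripper_force: 30.0
```

>>> servo_tool:
  targets:
    - [0,2,0,0,-1]
    - [0,2,0,0,-1]
    - [0,1.5,0,0,-1]
    - [0,0.5,0,0,-1]
    - [0,0,0,0,-1]
    - [0,0,0,0,-1]
    - [0,0,0,0,-1]
    - [0,0,0,0,-1]
    - [0,0,0,0,-1]
    - [0,0,0,0,-1]

```text
clock: 25.85
tcp_pos: [0.5623, 0.038, 0.2724]
orientation: [0.984, 0.176, 0.0, -0.0]
wrist_force: [0.0, 0.5, -3.9]
grip_width: 0.0218
gripper_force: 30.0
```

Run:
```python
from h import *
go([.56,.04,.1803],20.2,5)
T=vision.camera("top");S=vision.camera("side")
for n,im,roi in(("top",T,(170,175,245,260)),("side",S,(215,135,295,200))):
    y=mask(im,(16,110,90),(34,255,255),roi);k,l,s,c=cv2.connectedComponentsWithStats(y)
    print(n,[(a.tolist()) for a in s[1:] if a[4]>15])
c=vision.calibration("side");K=np.array([[c['fx'],0,c['cx']],[0,c['fy'],c['cy']],[0,0,1]]);Ri=R.from_quat(c['orientation']).inv()
B=R.from_euler('z',20.2,degrees=True)
for z in(.04,.063):
    W=np.array([.5148,.1612,0])+B.apply([[x,y,z] for x in(-.05,0,.05) for y in(.04,.0045,-.0045,-.04)])
    print(z,cv2.projectPoints(W,Ri.as_rotvec(),Ri.apply(-c['xyz']),K,c['dist'])[0].reshape(-1,2).round(0).tolist())
```

```text
t 25.85 tcp [0.5623 0.038  0.2724] ang 20.23 tilt [ 2.e-04  0.e+00 -1.e+00] q6 1.09 F [ 0.   0.5 -3.9] w 0.021793502317558378
roll 0.03 shift [-0.14 -0.27  9.21] per row [-0.029 -0.053  1.842]
top [[201, 195, 28, 41, 420], [193, 209, 18, 34, 233]]
side [[232, 154, 32, 15, 147], [242, 161, 33, 16, 167]]
0.04 [[230.0, 166.0], [237.0, 172.0], [239.0, 173.0], [246.0, 180.0], [246.0, 159.0], [253.0, 165.0], [255.0, 167.0], [263.0, 173.0], [262.0, 153.0], [269.0, 159.0], [271.0, 160.0], [279.0, 166.0]]
0.063 [[229.0, 158.0], [236.0, 164.0], [238.0, 166.0], [246.0, 172.0], [245.0, 152.0], [253.0, 158.0], [255.0, 159.0], [263.0, 165.0], [262.0, 146.0], [269.0, 151.0], [271.0, 153.0], [279.0, 159.0]]
```

Both cells show three blanks with their tops on the 40 mm line (side-view rows 154–177, as projected). Now I stand the tamper on the bench.

>>> servo_tool:
  targets:
    - [0,0,2,0,-1]
    - [0,0,2.5,0,-1]
    - [0,0,2.2,0,-1]
    - [0,0,1,0,-1]
    - [0,0,0.5,0,-1]
    - [0,0,0.3,0,-1]
    - [0,0,0.2,0,-1]
    - [0,0,0.2,0,-1]
    - [0,0,0.2,0,-1]
    - [0,0,0.1,0,-1]

```text
clock: 26.78
tcp_pos: [0.5628, 0.0372, 0.1808]
orientation: [0.985, 0.175, 0.001, 0.0]
wrist_force: [0.6, -0.5, -4.0]
grip_width: 0.0214
gripper_force: 30.0
```

```bash
python3 -c "
from h import *
go([.56,.04,.1800],20.2,5)"
```

```text
t 26.78 tcp [0.5628 0.0372 0.1808] ang 20.17 tilt [ 1.3e-03 -2.0e-04 -1.0e+00] q6 1.09 F [ 0.6 -0.5 -4. ] w 0.02144077548151884
roll -0.03 shift [-0.17 -0.36  0.08] per row [-0.033 -0.071  0.017]
```

>>> servo_tool:
  targets:
    - [0,0,0.05,0,-1]
    - [0,0,0.05,0,-1]
    - [0,0,0.05,0,-1]
    - [0,0,0,0,-1]
    - [0,0,0,0,-1]
    - [0,0,0,0,1]
    - [0,0,0,0,1]
    - [0,0,0,0,1]
    - [0,0,0,0,1]
    - [0,0,0,0,1]

```text
clock: 27.62
tcp_pos: [0.5625, 0.0373, 0.1788]
orientation: [0.985, 0.175, 0.0, 0.0]
wrist_force: [1.1, 0.7, -0.3]
grip_width: 0.0508
gripper_force: 0.0
```

>>> servo_tool:
  targets:
    - [0,0,0,0,1]
    - [0,0,0,0,1]
    - [0,0,0,0,1]
    - [0,0,0,0,1]
    - [0,0,-1,0,1]
    - [0,0,-2,0,1]
    - [0,0,-3,0,1]
    - [0,0,-3,0,1]
    - [0,0,-3,0,1]
    - [0,0,-1,0,1]

```text
clock: 28.45
tcp_pos: [0.5639, 0.0372, 0.3145]
orientation: [0.985, 0.175, 0.004, 0.001]
wrist_force: [1.2, 0.9, 0.2]
grip_width: 0.0931
gripper_force: 0.0
```

>>> servo_tool:
  targets:
    - [0,2,0,0,1]
    - [0,3,0,0,1]
    - [0,3,0,0,1]
    - [0,3,0,0,1]
    - [0,3,0,0,1]
    - [0,1,0,0,1]
    - [0,0,0,0,1]
    - [0,0,0,0,1]
    - [0,0,0,0,1]
    - [0,0,0,0,1]

```text
clock: 29.28
tcp_pos: [0.6137, -0.1019, 0.3089]
orientation: [0.984, 0.176, -0.0, -0.0]
wrist_force: [-0.8, 0.0, -0.4]
grip_width: 0.0929
gripper_force: 0.0
```

Run:
```python
from h import *
go([.56,.04,.3],20.2,5)
T=vision.camera("top");S=vision.camera("side")
rd=lambda im,roi:mask(im,(0,170,100),(5,255,255),roi)|mask(im,(174,150,90),(180,255,255),roi)
for n,im,roi in(("top",T,(240,130,330,260)),("side",S,(240,90,340,240))):
    c,ce=big(rd(im,roi));print(n,"red",ce,cv2.boundingRect(c),plane(n,[ce],.15)[0].round(4))
    m=mask(im,(6,110,60),(15,255,255),roi);print(n,"stem",cv2.minAreaRect(big(m)[0]))
y=mask(T,(16,110,90),(34,255,255),(170,175,245,260));k,l,s,c=cv2.connectedComponentsWithStats(y);print([a.tolist() for a in s[1:] if a[4]>15])
```

```text
t 29.28 tcp [ 0.6137 -0.1019  0.3089] ang 20.26 tilt [-2.e-04  5.e-04 -1.e+00] q6 0.87 F [-0.8  0.  -0.4] w 0.09285832537988237
roll 0.06 shift [ -0.14 -15.17   0.9 ] per row [-0.028 -3.034  0.18 ]
top red [253.86666667 186.6       ] (250, 181, 12, 10) [0.5677 0.0434 0.15  ]
top stem ((257.0, 193.5), (11.0, 8.0), 90.0)
side red [288.53198653 150.71380471] (283, 147, 12, 8) [0.5696 0.0342 0.15  ]
side stem ((289.0, 175.5), (47.0, 12.0), 90.0)
[[201, 192, 27, 44, 475], [183, 199, 28, 44, 482]]
```

```bash
python3 -c "
from station import close_job
print(close_job())"
```

```text
the job is handed in; nothing more can be done
None
```

The job is handed in at 29 s: by the camera measurements all six blanks lie flat and the tamper stands upright on the bench, released and clear of the robot. I viewed 11 pictures against the limit of 10, and the hand-in returned no verdict.

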